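# Reset the side stop of an assembly fixture and lock it again

## Robot

A 7-joint arm with a two-finger parallel gripper is mounted at the origin on the work surface. World frame = base frame: x ahead of the robot, y to its left, z up, the work surface at z = 0. Lengths are in m, angles in rad, forces in N, time in s.
With the tool pointing down it reaches from about 0.425 to 0.925 m from the base axis. Payload 6.8 kg.
Tool frame: the origin (TCP) lies at the very end of the fingers, on their centre line; the grasp point (between the pads) lies bot.hold_point_z behind it (bot.hold_point_z is the distance from the TCP to the grasp point, in m); x points along the fingers, z is the direction in which the jaws open and shut, and the axes are right-handed (so a half turn about x gives the same grasp; the last joint's range is limited). The gripper opens to 85 mm and grips with 20 to 120 N. Pads are 22 mm wide; open, the fingers measure 114 mm over their backs; the gripper's body (76 mm by 85 mm) begins 54 mm behind the grasp point. The pads swing forward as they close: fully open they stand 13 mm farther back than shut.
Start: joints at [-1.301, 0.477, 0.022, 1.555, -0.011, 1.109, -0.083], TCP at [0.249, 0.627, 0.231] pointing down, gripper open.
Joint ranges: [-2.96, 2.96], [-0.34, 2.1], [-1.41, 1.46], [0.24, 2.44], [-1.37, 4.51], [0.17, 1.92], [-2.96, 2.96]. Speed limits (rad/s): [2.39, 2.39, 3.14, 3.14, 3.14, 3.14, 3.14].

## Interface

Orientations are given as a unit quaternion [w, x, y, z].
In Python, from station import bot gives the robot as it stands.
- The arm moves only by the tool drive_tool, never from a script. Its arguments are lists of equal length, an entry for each row: "slide": the shift along the world's x, y, z in mm, a list of three; "turn": the turn, a rotation vector about the world's x, y, z in rad, a list of three; "gripper": the opening, from 0 (shut) to 1 (fully open). A call has 1 to 10 rows; each row is the pose to reach, as a shift and turn from the pose measured when the call began; what a row does not reach only later rows make up. A row lasts 1/10 s, in which the tool goes at most 50 mm and 8.59 degrees, less where a joint would pass 70% of its speed; a pose out of reach is approached as far as the arm can. A call with a gripper value outside its range is refused whole. The fingers move at their own pace and stop on an object; "squeeze" is the grip in N (left out, the last holds). Time passes only in rows, so rows that repeat a pose let the fingers close. It gives the time, the measured TCP pose, the force and the opening at its end, in the units of the state.
- bot.get_obs(): the state, without advancing time (a new reading comes with each control period).
- bot.read_camera(name): name is "scene" or "top" or "wrist"; returns a dict with "color" (384x512x3 uint8, red, green, blue), "fovy" (degrees; the focal length in pixels is half the picture's height over the tangent of half this angle, whatever the lens; pixels are square), "cx", "cy" (the principal point, pixels), "dist_coeffs" ([k1, k2, p1, p2, k3] as OpenCV has them; the pictures are not rectified), "R" (3x3) and "t" (3): a world point X has camera coordinates R X + t. Camera axes: x right, y down, z forward; pixel columns grow to the right and rows downward; lengths in m; the calibration is good to about 2 mm. A picture is of the moment at which its call begins. There is no depth.
- bot.hand_in(): hands the job in, once; it reports no verdict.
The state is a dict: "t": time; "q": joint angles; "joint_vel": joint speeds; "joint_torque": joint torques, N m; "eef_pos": TCP position; "tool_rot": TCP orientation; "contact_force": force on the tool from outside, world axes, zero at the start; "torque": the same for the moment, N m; "gripper_width": opening from 0.0 (shut) to 1.0 (fully open).
Only numpy, scipy, OpenCV 4.12 (cv2) and the standard library are available. Lean on these libraries where they do the work, as an engineer would, in place of code of your own. Each camera call takes 0.05 s, during which the arm holds its last target.

## Task

Slacken the lock ring on the fixture, turn the black adjuster knob above it until the orange stop's pointer lines up with the red tab (not the blue one), then tighten the lock ring again by feel, firmly but not brutally: about 1 N m on the ring. Move the stop only with the knob and never while it is clamped, and leave the other things on the table where they are.

Things in the scene. Friction and masses are not known exactly. Their poses are not given: they have to be found in the camera images.
- fixture: fixed aluminium plate 170 x 250 mm, 12 mm thick; origin under its centre, z up. At x = -35 mm, y = 0 stands a grey head: foot 80 mm wide up to z = 34 mm, then a neck of 44 mm diameter with the lock ring and above it the adjuster knob on one vertical axis. The stop's rail and white scale bar run along y at x = 45 and 71 mm, all lower than z = 45 mm
- ring_center (a point): centre of the lock ring's knurled dark grip sleeve, on the head's axis: round, 54 mm diameter, 22 mm high (z 73 to 95 mm at the start), yellow mark on top along its x. Grip it across any diameter, fingers straddling the knob. Seen from above, clockwise tightens. It starts tight to some degree; slackening by 1.5 rad always frees the adjuster and raises the ring 3 mm per rad
- lock_ring: the ring's threaded steel core inside the sleeve, red mark; origin on the axis. The sleeve is sprung: it leads the core by 0.4 rad per N m (up to 0.8 rad) and springs back on release; the core stays. Once it bites, torque climbs about 0.8 N m per rad turned. Tight at 0.8 to 1.2 N m (aim at 1.0), over 1.3 is damage. Where it bites is unseen and shifts with the setting: feel for it
- knob_center (a point): centre of the black adjuster knob, on the head's axis: round, 26 mm diameter, 18 mm high (z 106 to 124 mm), white line on top along its x. The ring below it stands at most 102 mm high when slack: grip the knob across any diameter with the fingertips above that. The spindle between them is 14 mm thick
- adjuster: the adjuster screw that carries the knob; origin on the axis at table height. Free, it takes about 0.15 N m and stays where it is left; the tight lock ring holds it fast. Counter-clockwise from above moves the stop towards the fixture's +y, 15 mm per rad; the job needs 0.85 to 1.35 rad one way or the other
- stop: orange stop block 30 x 24 x 22 mm on the rail with a black pointer; origin at the pointer's tip over the scale bar, axes as the fixture's; it slides along y, driven by the adjuster
- red_tab: fixed red tab 4 mm wide on the scale bar, the wanted setting; origin at its centre, axes as the fixture's. In line when the pointer's y offset from it is within 2 mm
- blue_tab: fixed blue tab 4 mm wide on the scale bar, another setting, not wanted
- clamp_pad: hidden keyed pad inside the neck, pressed by the lock ring on the adjuster's flange; its clamp force in N is about 75 per N m of tightening torque on the ring: 58 to 100 N is proper. The ring travels 1.9 rad either way from where it starts
- spare_block: loose aluminium block 28 x 28 x 22 mm on the fixture plate, origin under its centre; leave alone
- bushing: loose brass bushing 26 mm diameter, 24 mm high on the fixture plate, origin under its centre; leave alone
- driver: screwdriver with a green handle lying beside the fixture; leave alone
- spanner: steel spanner lying beside the fixture; leave alone
- yellow_bin: small open yellow bin 110 x 100 x 50 mm, origin under its centre; leave alone
- blue_bin: small open blue bin 110 x 100 x 50 mm, origin under its centre; leave alone
- fan: black square fan 80 x 80 x 25 mm, origin under its centre; leave alone

How it is judged:
By the outcome, as a careful person would: the job done as asked, in the order asked, and still so for the second after the job is handed in, with the robot touching nothing.
It also fails if it takes over 72 s, if anything falls off the work surface, if the arm or the gripper's body presses on something with over 40 N, if the wrist force passes 120 N, or if a joint passes its speed limit or range.

## Working session

There is one attempt and no reset: what is moved stays moved. The work goes in short steps, Python scripts to look and compute and a tool call to move; the robot and the scene stay as the last step left them, time stands still between calls to the robot, and variables do not carry over. Pictures are saved under pics/ and viewed, and the job is handed in when it is done.

Besides the shell and the picture viewer there is one more tool, called after "Call:" by a JSON object that holds its "method" and its "body", one argument or row to a line. drive_tool: Moves the arm, as the interface text tells. Its arguments: {"type":"object","properties":{"slide":{"type":"array"},"turn":{"type":"array"},"gripper":{"type":"array"},"squeeze":{"type":"number"}},"required":["slide","turn","gripper"]}

```bash
ls; mkdir -p pics; cat > h.py <<'E'
import numpy as np, cv2
from station import bot
def grab(name,tag):
    c=bot.read_camera(name); cv2.imwrite(f'pics/{tag}.png',cv2.cvtColor(c['color'],cv2.COLOR_RGB2BGR))
    np.savez(f'{tag}.npz',**{k:np.array(v) for k,v in c.items()})
    return c
def K(c):
    h=c['color'].shape[0]; f=h/2/np.tan(np.radians(float(c['fovy']))/2)
    return np.array([[f,0,float(c['cx'])],[0,f,float(c['cy'])],[0,0,1]])
def ray(c,uv):
    p=cv2.undistortPoints(np.array([[uv]],float),K(c),np.array(c['dist_coeffs'],float))[0,0]
    d=c['R'].T@np.array([p[0],p[1],1]); o=-c['R'].T@c['t']; return o,d
def onplane(c,uv,z):
    o,d=ray(c,uv); return o+d*(z-o[2])/d[2]
def proj(c,X):
    r,_=cv2.Rodrigues(np.array(c['R'],float)); p,_=cv2.projectPoints(np.array(X,float).reshape(-1,1,3),r,np.array(c['t'],float),K(c),np.array(c['dist_coeffs'],float)); return p[:,0]
E
python3 - <<'E'
from h import *
for n in ['scene','top','wrist']:
    c=grab(n,n+'0'); print(n,c['fovy'],-c['R'].T@c['t'],c['R'][2])
print(bot.get_obs(), bot.hold_point_z)
E
```

```text
pics
scene 48.8528880833318 [ 1.19635178 -0.23000298  0.89934948] [-0.6182963   0.22518234 -0.75299575]
top 56.32069783291672 [0.39208229 0.01082197 1.0600849 ] [ 0.14034004 -0.01885741 -0.98992377]
wrist 63.88222440502664 [0.18281502 0.65357031 0.37251678] [ 0.26172148 -0.10594979 -0.95931043]
{'t': 0.15, 'q': array([-1.30108629,  0.47761617,  0.02234364,  1.55619658, -0.01151466,
        1.10933346, -0.0830969 ]), 'joint_vel': array([-3.45156159e-05, -1.44849167e-03,  3.52240279e-04, -3.03556306e-03,
        4.82092973e-04,  3.21702629e-04,  1.04594554e-03]), 'joint_torque': array([ 2.08723206e-03, -5.96924436e+01,  1.60970874e+00, -2.81488895e+01,
        1.26174866e-02,  6.54943666e-03, -1.75599524e-05]), 'eef_pos': array([0.24882906, 0.62697055, 0.23055675]), 'tool_rot': array([ 0.58459408, -0.39752607,  0.58539269,  0.3969108 ]), 'contact_force': array([0.11878177, 0.52439647, 0.76710428]), 'torque': array([-0.00671181, -0.01368388, -0.05551755]), 'gripper_width': 0.9990564486874661} 0.0187
```

View pics/scene0.png

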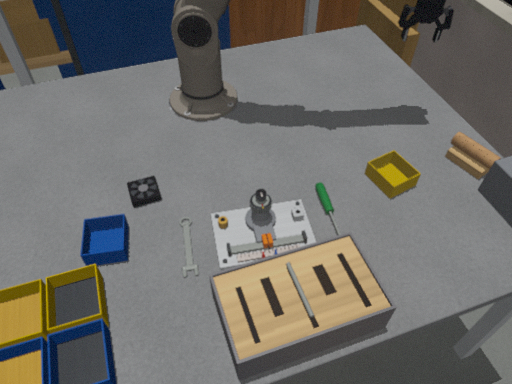

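View pics/top0.png

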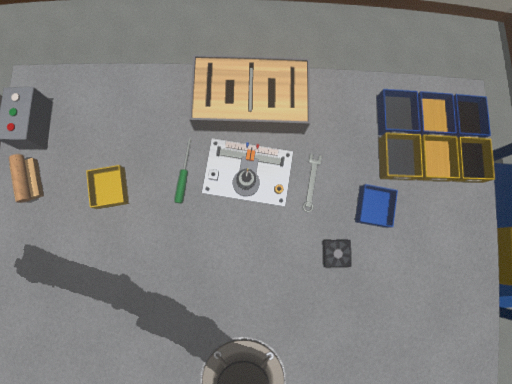

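View pics/wrist0.png

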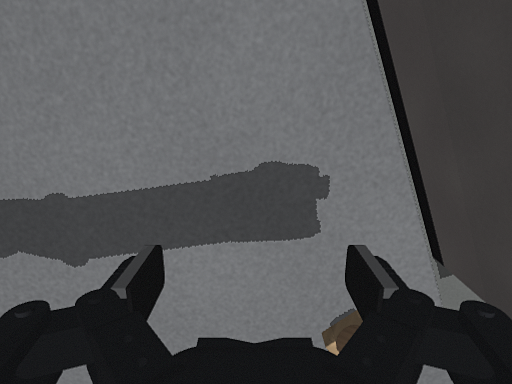

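The scene view shows the fixture around (262,230). The top view shows its plate around (248,172), with the head and knob at about (246,180). Next I'll zoom in.

```bash
python3 - <<'E'
from h import *
t=cv2.imread('pics/top0.png')[130:215,195:300]; cv2.imwrite('pics/top0z.png',cv2.resize(t,None,fx=7,fy=7,interpolation=cv2.INTER_CUBIC)[:600])
s=cv2.imread('pics/scene0.png')[180:275,200:325]; cv2.imwrite('pics/scene0z.png',cv2.resize(s,None,fx=6,fy=6,interpolation=cv2.INTER_CUBIC))
c=dict(np.load('top0.npz'))
for uv in [(211,139),(292.5,150),(286,205),(203,193)]: print(onplane(c,uv,0.012))
print('knob',onplane(c,(246,177),0.124))
E
```

```text
[0.7013396  0.11402804 0.012     ]
[ 0.67443038 -0.13290074  0.012     ]
[ 0.50700571 -0.11466245  0.012     ]
[0.53613169 0.13087296 0.012     ]
knob [0.56663361 0.00591789 0.124     ]
```

View pics/top0z.png

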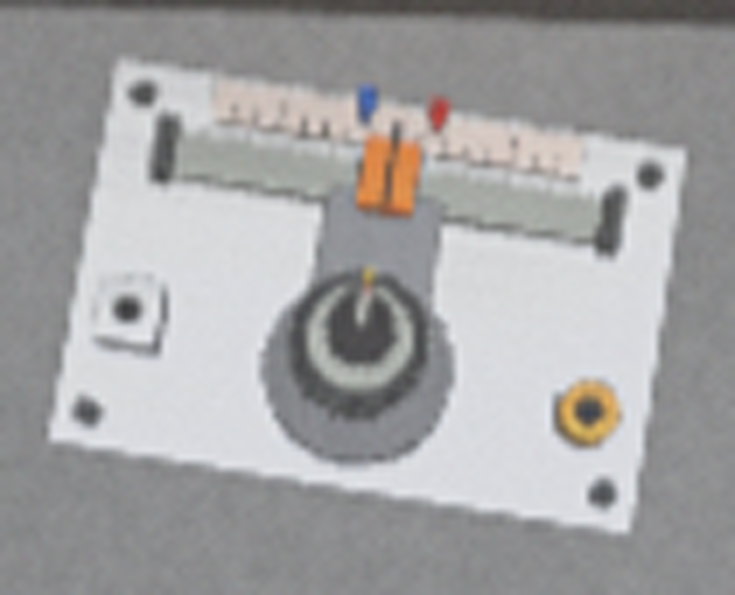

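View pics/scene0z.png

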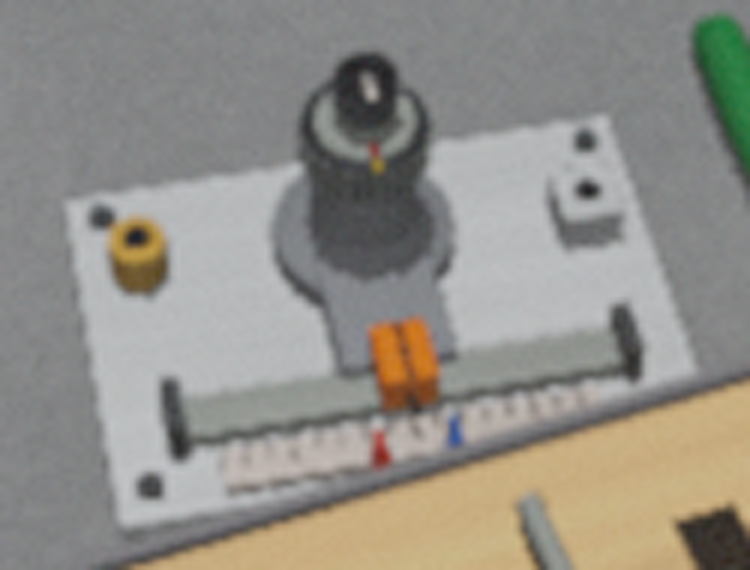

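```bash
python3 - <<'E'
from h import *
from scipy.spatial.transform import Rotation as R
o=bot.get_obs(); q=o['tool_rot']; M=R.from_quat([q[1],q[2],q[3],q[0]]).as_matrix(); print(M.round(3))
c=dict(np.load('top0.npz'))
Z=lambda x,y:(195+x/7,130+y/7)
P=np.array([onplane(c,Z(*p),0.012) for p in [(118,60),(688,150),(630,533),(50,440)]])
m=np.array([[.085,.125],[.085,-.125],[-.085,-.125],[-.085,.125]])
# rigid 2D fit
A=P[:,:2]-P[:,:2].mean(0); H=m.T@A; th=np.arctan2(H[0,1]-H[1,0],H[0,0]+H[1,1]); Rz=np.array([[np.cos(th),-np.sin(th)],[np.sin(th),np.cos(th)]])
ctr=P[:,:2].mean(0); print('yaw',th,'ctr',ctr,'res',A-m@Rz.T)
print('head',ctr+Rz@[-.035,0])
kt=Z(358,325); print('knob',onplane(c,kt,.124))
# scene corner/knob triangulation
s=dict(np.load('scene0.npz'))
S=lambda x,y:(200+x/6,180+y/6)
print('scene knob',onplane(s,S(366,82),.124))
for p in [(610,115),(68,203),(122,527)]: print(onplane(s,S(*p),.012))
f=lambda X:Rz.T@(X[:2]-ctr)*1e3
for n,p,z in [('red',(440,115),.035),('blue',(367,103),.035),('ptr',(396,135),.035)]: print('top',n,f(onplane(c,Z(*p),z)))
for n,p,z in [('red',(380,450),.035),('blue',(456,432),.035),('ptr',(416,415),.035)]: print('scene',n,f(onplane(s,S(*p),z)))
E
```

```text
[[-0.    -0.929  0.369]
 [-0.001  0.369  0.929]
 [-1.    -0.    -0.001]]
yaw -0.1336413251227808 ctr [ 6.03211841e-01 -5.31843685e-04] res [[-0.00135935 -0.00053208]
 [-0.00073489  0.00043822]
 [ 0.00123087  0.00135215]
 [ 0.00086336 -0.0012583 ]]
head [0.56852393 0.00413169]
knob [0.56818516 0.0055785  0.124     ]
scene knob [0.57315053 0.00488213 0.124     ]
[0.5382621  0.13739502 0.012     ]
[ 0.50642295 -0.10965689  0.012     ]
[ 0.67214806 -0.13283593  0.012     ]
top red [ 75.52708181 -16.68051268]
top blue [75.66877046 14.47911591]
top ptr [63.92723021  0.25120062]
scene red [ 85.45275181 -16.55155568]
scene blue [83.28662674 15.15631407]
scene ptr [72.18740579  1.21089626]
```

Pointer at y≈+0.5, red tab at about −16.6 and blue at +14.8 in the fixture frame. That means a clockwise knob turn of about 1.1 rad. I'll travel to above the head with the jaws at about −0.95 rad azimuth.

Call:
{"method": "drive_tool", "body": {
  "slide": [
    [20, -39, 0],
    [40, -78, 0],
    [60, -117, 0],
    [80, -156, 0],
    [100, -195, 0],
    [120, -234, 0],
    [140, -273, 0],
    [160, -312, 0],
    [180, -351, 0],
    [200, -390, 0]
  ],
  "turn": [
    [0, 0, -0.13],
    [0, 0, -0.26],
    [0, 0, -0.39],
    [0, 0, -0.52],
    [0, 0, -0.65],
    [0, 0, -0.78],
    [0, 0, -0.91],
    [0, 0, -1.04],
    [0, 0, -1.17],
    [0, 0, -1.3]
  ],
  "gripper": [1, 1, 1, 1, 1, 1, 1, 1, 1, 1],
  "squeeze": 100
}}

```text
t: 1.15
eef_pos: [0.4492, 0.2353, 0.2306]
tool_rot: [0.705, 0.04, 0.707, -0.04]
contact_force: [0.8, 0.5, -0.1]
gripper_width: 1.006
```

Call:
{"method": "drive_tool", "body": {
  "slide": [
    [20, -38, 0],
    [40, -77, 0],
    [60, -115, 0],
    [80, -154, 0],
    [100, -192, 0],
    [120, -231, 0],
    [120, -231, 0],
    [120, -231, 0]
  ],
  "turn": [
    [0, 0, -0.14],
    [0, 0, -0.28],
    [0, 0, -0.42],
    [0, 0, -0.56],
    [0, 0, -0.7],
    [0, 0, -0.84],
    [0, 0, -0.84],
    [0, 0, -0.84]
  ],
  "gripper": [1, 1, 1, 1, 1, 1, 1, 1]
}}

```text
t: 1.95
eef_pos: [0.5691, 0.0033, 0.2302]
tool_rot: [0.628, 0.325, 0.629, -0.325]
contact_force: [-0.3, 1.6, -0.3]
gripper_width: 0.999
```

```bash
cat >> h.py <<'E'
from scipy.spatial.transform import Rotation as R_
def st():
    o=bot.get_obs(); q=o['tool_rot']; M=R_.from_quat([q[1],q[2],q[3],q[0]]).as_matrix()
    print('t',round(o['t'],2),'pos',o['eef_pos'].round(4),'jawaz',round(np.arctan2(M[1,2],M[0,2]),3),'ax',M[:,0].round(3),'F',o['contact_force'].round(1),'T',o['torque'].round(3),'g',round(o['gripper_width'],3),'q',o['q'].round(2),'tau7',round(o['joint_torque'][6],3)); return o
E
python3 - <<'E'
from h import *
st(); c=grab('wrist','w1')
print('knob pred',proj(c,[[.5685,.0045,.124]]))
E
```

```text
t 1.95 pos [0.5691 0.0033 0.2302] jawaz -0.954 ax [-0.001  0.001 -1.   ] F [-0.3  1.6 -0.3] T [ 0.03   0.049 -0.049] g 0.999 q [-0.65  0.36  0.68  1.85 -0.26  1.03 -0.82] tau7 -0.034
knob pred [[252.37706834 191.88338878]]
```

View pics/w1.png

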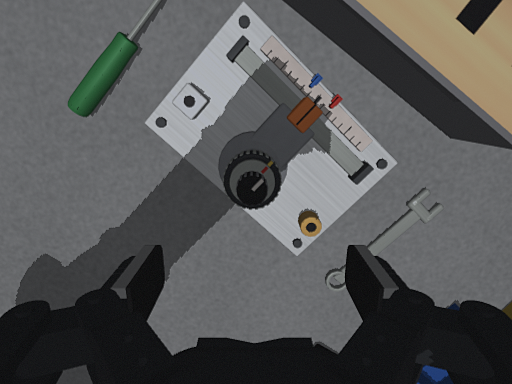

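```bash
python3 - <<'E'
from h import *
im=cv2.imread('pics/w1.png')
cv2.imwrite('pics/w1z.png',cv2.resize(im[140:220,210:300],None,fx=7,fy=7,interpolation=cv2.INTER_CUBIC))
cv2.imwrite('pics/w1y.png',cv2.resize(im[60:140,270:370],None,fx=7,fy=7,interpolation=cv2.INTER_CUBIC))
E
```

```text
(no output)
```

View pics/w1z.png

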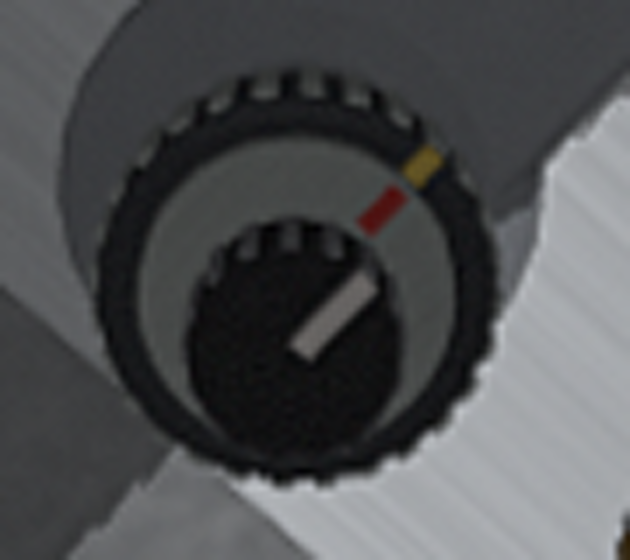

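View pics/w1y.png

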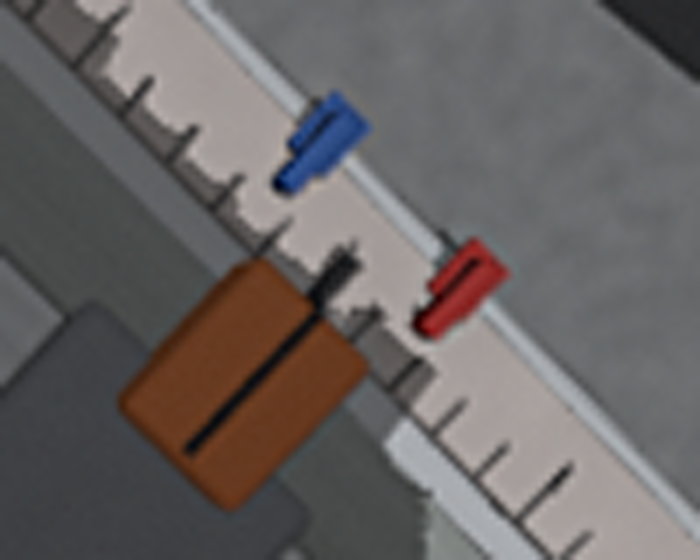

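```bash
python3 - <<'E'
from h import *
c=dict(np.load('w1.npz'))
print('knob',onplane(c,(210+296/7,140+352/7),.124)); print('ring',onplane(c,(210+297/7,140+280/7),.095))
th=-.1336; Rz=np.array([[np.cos(th),-np.sin(th)],[np.sin(th),np.cos(th)]]); ctr=np.array([.6032,-.0005])
f=lambda X:Rz.T@(X[:2]-ctr)*1e3
for z in (.02,.03,.04):
  for n,p in [('red0',(425,325)),('red1',(490,260)),('blue0',(288,185)),('blue1',(350,115)),('ptr',(350,250)),('ptrb',(320,300))]:
    print(z,n,f(onplane(c,(270+p[0]/7,60+p[1]/7),z)).round(1))
E
```

```text
knob [0.56959421 0.00536798 0.124     ]
ring [0.57089238 0.00639158 0.095     ]
0.02 red0 [ 72.9 -16. ]
0.02 red1 [ 86.5 -16.2]
0.02 blue0 [72.7 14.8]
0.02 blue1 [86.2 15.1]
0.02 ptr [72.6  0.8]
0.02 ptrb [64.2 -1.2]
0.03 red0 [ 71.4 -14.2]
0.03 red1 [ 84.6 -14.4]
0.03 blue0 [71.2 15.7]
0.03 blue1 [84.3 16.1]
0.03 ptr [71.1  2.2]
0.03 ptrb [63.   0.2]
0.04 red0 [ 69.8 -12.3]
0.04 red1 [ 82.7 -12.6]
0.04 blue0 [69.6 16.7]
0.04 blue1 [82.4 17. ]
0.04 ptr [69.6  3.5]
0.04 ptrb [61.7  1.6]
```

Call:
{"method": "drive_tool", "body": {
  "slide": [
    [0.5, 2, -40],
    [0.5, 2, -80],
    [0.5, 2, -115],
    [0.5, 2, -145],
    [0.5, 2, -168],
    [0.5, 2, -168],
    [0.5, 2, -168]
  ],
  "turn": [
    [0, 0, 0],
    [0, 0, 0],
    [0, 0, 0],
    [0, 0, 0],
    [0, 0, 0],
    [0, 0, 0],
    [0, 0, 0]
  ],
  "gripper": [1, 1, 1, 1, 1, 1, 1]
}}

```text
t: 2.7
eef_pos: [0.5691, 0.0082, 0.0624]
tool_rot: [0.628, 0.323, 0.63, -0.323]
contact_force: [-0.1, -0.5, -0.1]
gripper_width: 0.999
```

```bash
python3 - <<'E'
from h import *
st(); c=grab('wrist','w2')
E
```

```text
t 2.7 pos [0.5691 0.0082 0.0624] jawaz -0.949 ax [-0.002  0.002 -1.   ] F [-0.1 -0.5 -0.1] T [ 0.005 -0.028  0.043] g 0.999 q [-0.53  0.58  0.53  1.97 -0.45  0.71 -0.67] tau7 0.029
```

View pics/w2.png

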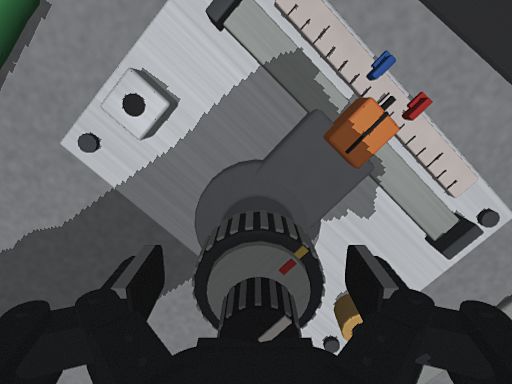

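Call:
{"method": "drive_tool", "body": {
  "slide": [
    [0.5, -1.5, 0],
    [0.5, -1.5, 0]
  ],
  "turn": [
    [0, 0, 0],
    [0, 0, 0]
  ],
  "gripper": [0.7, 0.55]
}}

```text
t: 2.95
eef_pos: [0.5714, 0.0066, 0.0647]
tool_rot: [0.629, 0.324, 0.629, -0.322]
contact_force: [-0.0, -0.3, 0.3]
gripper_width: 0.692
```

```bash
python3 - <<'E'
from h import *
st()
E
```

```text
t 2.95 pos [0.5714 0.0066 0.0647] jawaz -0.949 ax [ 0.002  0.003 -1.   ] F [-0.  -0.3  0.3] T [-0.036  0.047 -0.041] g 0.692 q [-0.52  0.58  0.54  1.97 -0.45  0.71 -0.66] tau7 0.016
```

Call:
{"method": "drive_tool", "body": {
  "slide": [
    [0, 0, 0],
    [0, 0, 0],
    [0, 0, 0],
    [0, 0, 0]
  ],
  "turn": [
    [0, 0, 0],
    [0, 0, 0],
    [0, 0, 0],
    [0, 0, 0]
  ],
  "gripper": [0.4, 0.4, 0.4, 0.4],
  "squeeze": 100
}}

```text
t: 3.35
eef_pos: [0.571, 0.0073, 0.0655]
tool_rot: [0.629, 0.325, 0.629, -0.321]
contact_force: [-4.8, 2.4, 8.8]
gripper_width: 0.602
```

```bash
python3 - <<'E'
from h import *
st(); c=grab('wrist','w3'); st()
E
```

```text
t 3.35 pos [0.571  0.0073 0.0655] jawaz -0.948 ax [ 0.001  0.004 -1.   ] F [-4.8  2.4  8.8] T [ 0.338  0.963 -0.015] g 0.602 q [-0.52  0.58  0.54  1.97 -0.45  0.71 -0.66] tau7 0.013
t 3.4 pos [0.571  0.0073 0.0655] jawaz -0.949 ax [ 0.001  0.004 -1.   ] F [-5.5  1.5  8. ] T [0.325 0.98  0.003] g 0.61 q [-0.52  0.58  0.54  1.97 -0.45  0.71 -0.66] tau7 0.013
```

View pics/w3.png

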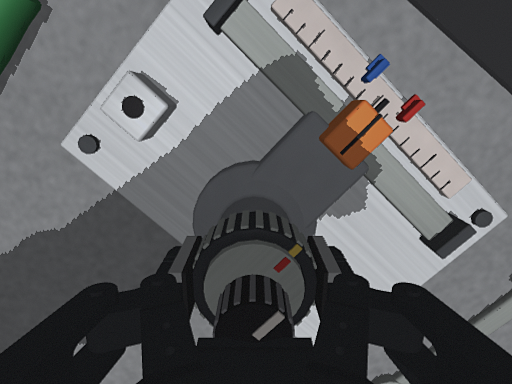

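Call:
{"method": "drive_tool", "body": {
  "slide": [
    [0, 0, 0.2],
    [0, 0, 0.4],
    [0, 0, 0.6],
    [0, 0, 0.8],
    [0, 0, 1]
  ],
  "turn": [
    [0, 0, 0.08],
    [0, 0, 0.16],
    [0, 0, 0.24],
    [0, 0, 0.32],
    [0, 0, 0.4]
  ],
  "gripper": [0.4, 0.4, 0.4, 0.4, 0.4]
}}

```text
t: 3.9
eef_pos: [0.5702, 0.008, 0.0663]
tool_rot: [0.68, 0.192, 0.682, -0.189]
contact_force: [-3.3, 2.9, -1.1]
gripper_width: 0.609
```

```bash
python3 - <<'E'
from h import *
st()
E
```

```text
t 3.9 pos [0.5702 0.008  0.0663] jawaz -0.545 ax [-0.002  0.005 -1.   ] F [-3.3  2.9 -1.1] T [ 0.283  0.262 -0.235] g 0.609 q [-0.45  0.55  0.43  1.96 -0.35  0.7  -0.35] tau7 -0.626
```

Call:
{"method": "drive_tool", "body": {
  "slide": [
    [0, 0, 0],
    [0, 0, 0]
  ],
  "turn": [
    [0, 0, 0],
    [0, 0, 0]
  ],
  "gripper": [0.4, 0.4]
}}

```text
t: 4.1
eef_pos: [0.5702, 0.008, 0.0664]
tool_rot: [0.68, 0.193, 0.682, -0.189]
contact_force: [-2.5, 1.5, -1.5]
gripper_width: 0.604
```

```bash
python3 - <<'E'
from h import *
st(); c=grab('wrist','w4'); st(); im=cv2.imread('pics/w4.png'); cv2.imwrite('pics/w4z.png',cv2.resize(im[180:384,130:400],None,fx=2.5,fy=2.5))
E
```

```text
t 4.1 pos [0.5702 0.008  0.0664] jawaz -0.547 ax [-0.002  0.006 -1.   ] F [-2.5  1.5 -1.5] T [ 0.063 -0.043 -0.185] g 0.604 q [-0.45  0.55  0.43  1.96 -0.35  0.7  -0.35] tau7 0.231
t 4.15 pos [0.5702 0.008  0.0664] jawaz -0.547 ax [-0.002  0.006 -1.   ] F [-3.   1.8 -1.2] T [-0.016 -0.015 -0.172] g 0.605 q [-0.45  0.55  0.43  1.96 -0.35  0.7  -0.35] tau7 0.155
```

View pics/w4z.png

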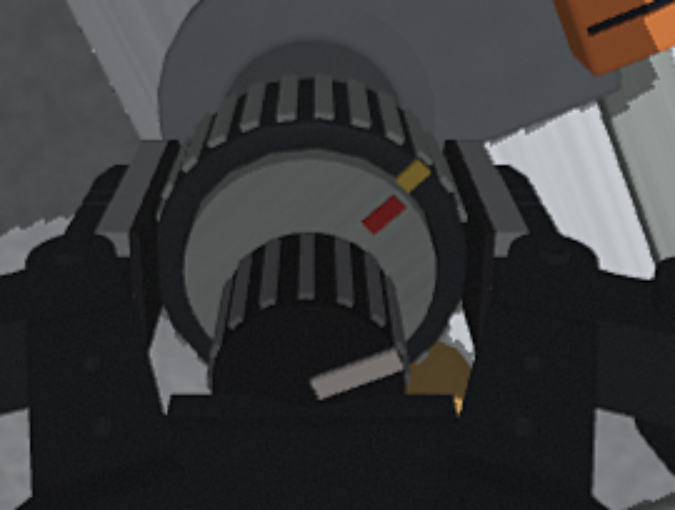

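Call:
{"method": "drive_tool", "body": {
  "slide": [
    [0, 0, 0.4],
    [0, 0, 0.8],
    [0, 0, 1.2],
    [0, 0, 1.6],
    [0, 0, 2],
    [0, 0, 2.4],
    [0, 0, 2.8],
    [0, 0, 3.2],
    [0, 0, 3.7],
    [0, 0, 3.7]
  ],
  "turn": [
    [0, 0, 0.14],
    [0, 0, 0.28],
    [0, 0, 0.42],
    [0, 0, 0.56],
    [0, 0, 0.7],
    [0, 0, 0.84],
    [0, 0, 0.98],
    [0, 0, 1.12],
    [0, 0, 1.25],
    [0, 0, 1.25]
  ],
  "gripper": [0.4, 0.4, 0.4, 0.4, 0.4, 0.4, 0.4, 0.4, 0.4, 0.4]
}}

```text
t: 5.15
eef_pos: [0.5673, 0.0079, 0.07]
tool_rot: [0.66, -0.242, 0.667, 0.245]
contact_force: [-11.7, 1.0, 7.8]
gripper_width: 0.601
```

```bash
python3 - <<'E'
from h import *
st(); c=grab('wrist','w5'); st(); im=cv2.imread('pics/w5.png'); cv2.imwrite('pics/w5z.png',cv2.resize(im[180:384,130:400],None,fx=2.5,fy=2.5))
E
```

```text
t 5.15 pos [0.5673 0.0079 0.07  ] jawaz 0.704 ax [-0.011  0.001 -1.   ] F [-11.7   1.    7.8] T [ 0.701  1.566 -0.106] g 0.601 q [-0.2   0.51  0.11  1.94 -0.08  0.7   0.65] tau7 1.071
t 5.2 pos [0.5673 0.0079 0.0699] jawaz 0.701 ax [-0.011  0.001 -1.   ] F [-10.4   1.4   8.2] T [ 0.719  1.557 -0.118] g 0.607 q [-0.2   0.51  0.11  1.94 -0.08  0.7   0.65] tau7 0.413
```

View pics/w5z.png

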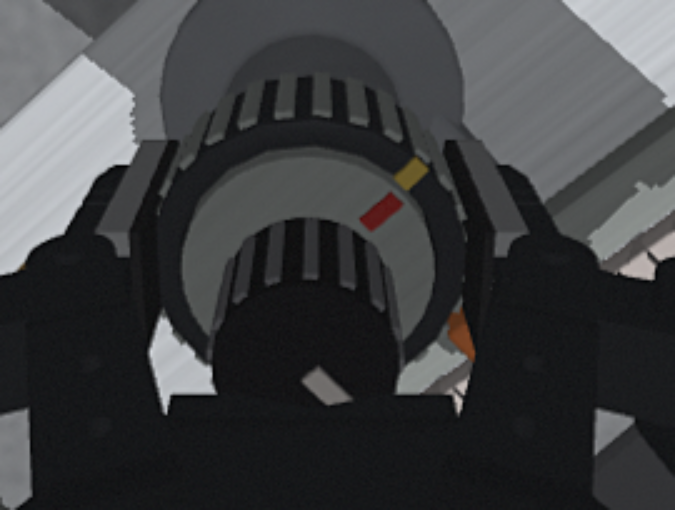

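Call:
{"method": "drive_tool", "body": {
  "slide": [
    [0, 0, 0],
    [0, 0, 0],
    [0, 0, 0],
    [2, -2, 15],
    [2, -2, 35],
    [2, -2, 35],
    [2, -2, 35]
  ],
  "turn": [
    [0, 0, 0],
    [0, 0, 0],
    [0, 0, 0],
    [0, -0.01, 0],
    [0, -0.01, 0],
    [0, -0.01, 0],
    [0, -0.01, 0]
  ],
  "gripper": [0.9, 0.9, 0.9, 0.9, 0.9, 0.9, 0.9]
}}

```text
t: 5.9
eef_pos: [0.5701, 0.0059, 0.106]
tool_rot: [0.665, -0.243, 0.664, 0.243]
contact_force: [0.2, 1.1, -0.8]
gripper_width: 0.9
```

```bash
python3 - <<'E'
from h import *
st(); c=grab('wrist','w6')
E
```

```text
t 5.9 pos [0.5701 0.0059 0.106 ] jawaz 0.701 ax [ 0.001  0.001 -1.   ] F [ 0.2  1.1 -0.8] T [0.067 0.013 0.021] g 0.9 q [-0.21  0.46  0.12  1.93 -0.07  0.76  0.65] tau7 -0.005
```

View pics/w6.png

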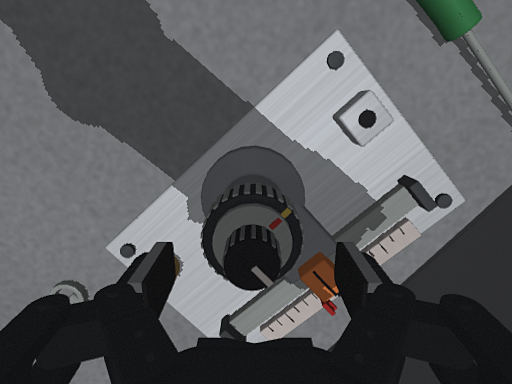

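Call:
{"method": "drive_tool", "body": {
  "slide": [
    [-0.5, 0, -1],
    [-0.5, 0, -1],
    [-0.5, 0, -1],
    [-0.5, 0, -1],
    [-0.5, 0, -1],
    [-0.5, 0, -1],
    [-0.5, 0, -1]
  ],
  "turn": [
    [0, 0, 0],
    [0, 0, 0],
    [0, 0, 0],
    [0, 0, 0],
    [0, 0, 0],
    [0, 0, 0],
    [0, 0, 0]
  ],
  "gripper": [0.6, 0.4, 0.1, 0.1, 0.1, 0.1, 0.1],
  "squeeze": 50
}}

```text
t: 6.65
eef_pos: [0.5686, 0.0058, 0.1041]
tool_rot: [0.664, -0.242, 0.665, 0.243]
contact_force: [-1.8, -0.3, 1.1]
gripper_width: 0.284
```

```bash
python3 - <<'E'
from h import *
st(); c=grab('wrist','w7')
E
```

```text
t 6.65 pos [0.5686 0.0058 0.1041] jawaz 0.701 ax [-0.001  0.    -1.   ] F [-1.8 -0.3  1.1] T [-0.144  0.365 -0.01 ] g 0.284 q [-0.21  0.46  0.11  1.93 -0.07  0.76  0.65] tau7 -0.001
```

View pics/w7.png

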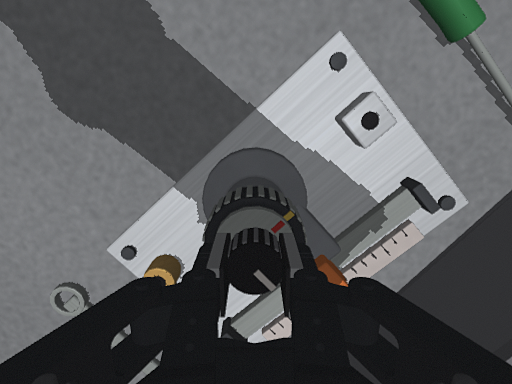

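Call:
{"method": "drive_tool", "body": {
  "slide": [
    [0, 0, 0],
    [0, 0, 0],
    [0, 0, 0],
    [0, 0, 0],
    [0, 0, 0],
    [0, 0, 0],
    [0, 0, 0],
    [0, 0, 0],
    [0, 0, 0],
    [0, 0, 0]
  ],
  "turn": [
    [0, 0, -0.1],
    [0, 0, -0.2],
    [0, 0, -0.3],
    [0, 0, -0.4],
    [0, 0, -0.5],
    [0, 0, -0.6],
    [0, 0, -0.7],
    [0, 0, -0.8],
    [0, 0, -0.9],
    [0, 0, -0.9]
  ],
  "gripper": [0.1, 0.1, 0.1, 0.1, 0.1, 0.1, 0.1, 0.1, 0.1, 0.1]
}}

```text
t: 7.7
eef_pos: [0.5686, 0.0057, 0.1041]
tool_rot: [0.703, 0.071, 0.704, -0.07]
contact_force: [-1.2, -0.4, 1.5]
gripper_width: 0.283
```

```bash
python3 - <<'E'
from h import *
st(); c=grab('wrist','w8');grab('scene','s8');st()
s=cv2.imread('pics/scene0.png')[180:275,200:325]
s=cv2.imread('pics/s8.png')[180:275,200:325]; cv2.imwrite('pics/s8z.png',cv2.resize(s,None,fx=6,fy=6,interpolation=cv2.INTER_CUBIC))
E
```

```text
t 7.7 pos [0.5686 0.0057 0.1041] jawaz -0.2 ax [-0.001  0.001 -1.   ] F [-1.2 -0.4  1.5] T [-0.138  0.341 -0.118] g 0.283 q [-0.38  0.48  0.34  1.94 -0.23  0.76 -0.11] tau7 -0.707
t 7.8 pos [0.5686 0.0058 0.1041] jawaz -0.197 ax [-0.     0.001 -1.   ] F [-0.9 -0.6  0.8] T [-0.121  0.284 -0.138] g 0.283 q [-0.38  0.48  0.34  1.94 -0.23  0.76 -0.11] tau7 0.032
```

View pics/w8.png

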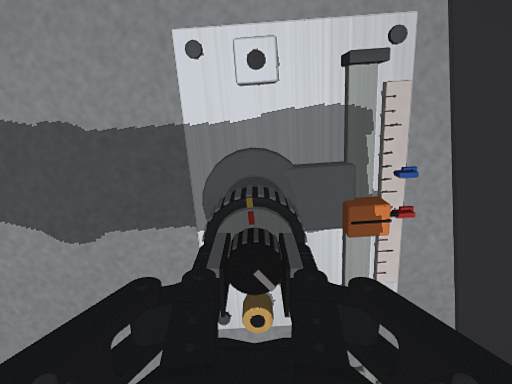

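View pics/s8z.png

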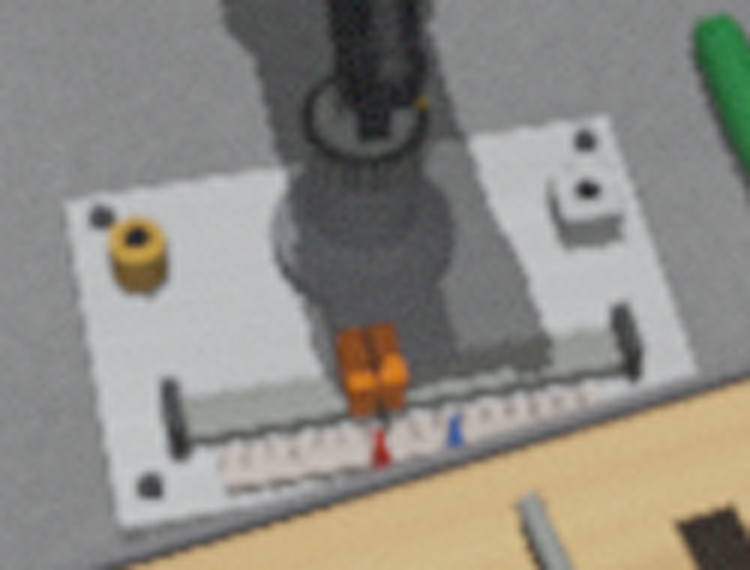

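```bash
python3 - <<'E'
from h import *
im=cv2.imread('pics/w8.png')
cv2.imwrite('pics/w8z.png',cv2.resize(im[155:245,335:435],None,fx=6,fy=6,interpolation=cv2.INTER_CUBIC))
s=cv2.imread('pics/s8.png')[230:262,245:290]; cv2.imwrite('pics/s8y.png',cv2.resize(s,None,fx=16,fy=16,interpolation=cv2.INTER_CUBIC))
E
```

```text
(no output)
```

View pics/w8z.png

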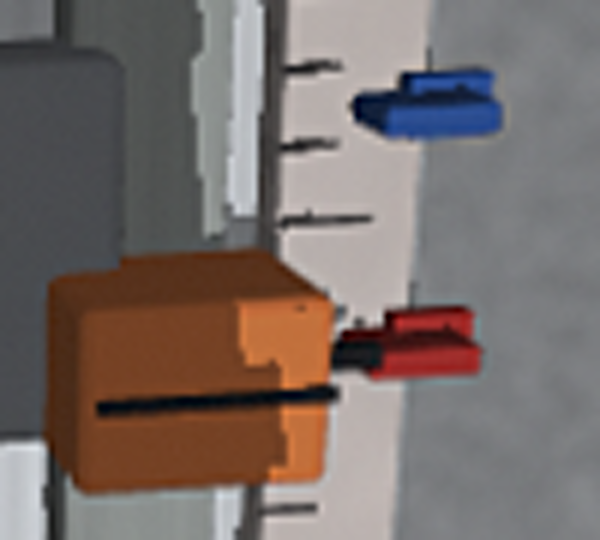

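View pics/s8y.png

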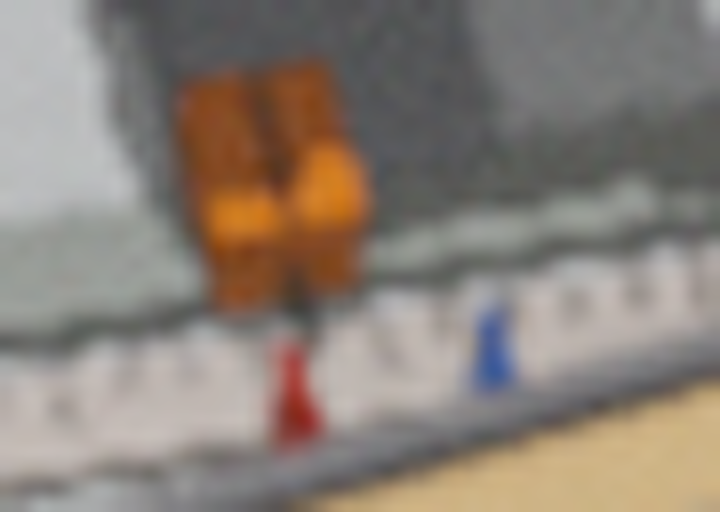

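```bash
python3 - <<'E'
from h import *
w=dict(np.load('w8.npz')); s=dict(np.load('s8.npz')); w1=dict(np.load('w1.npz'))
th=-.1336; Rz=np.array([[np.cos(th),-np.sin(th)],[np.sin(th),np.cos(th)]]); ctr=np.array([.6032,-.0005])
f=lambda X:(Rz.T@(X[:2]-ctr)*1e3).round(1)
for n,c in (('w8',w),('s8',s),('w1',w1)): print(n,'cam',f((-c['R'].T@c['t'])), (-c['R'].T@c['t'])[2])
def tri(a,b):
    (o1,d1),(o2,d2)=a,b; d1=d1/np.linalg.norm(d1); d2=d2/np.linalg.norm(d2)
    A=np.stack([d1,-d2],1); k=np.linalg.lstsq(A,o2-o1,rcond=None)[0]; p=o1+k[0]*d1; r=o2+k[1]*d2; X=(p+r)/2; return f(X),(X[2]*1e3).round(1),(np.linalg.norm(p-r)*1e3).round(1)
print('ptr',tri(ray(w,(335+378/6,155+355/6)),ray(s,(245+310/16,230+325/16))))
print('red back w1-w8',tri(ray(w1,(270+490/7,60+260/7)),ray(w,(335+478/6,155+345/6))))
print('blue back w1-w8',tri(ray(w1,(270+350/7,60+115/7)),ray(w,(335+500/6,155+112/6))))
print('blue tip w1-w8',tri(ray(w1,(270+288/7,60+185/7)),ray(w,(335+355/6,155+108/6))))
for z in (.02,.025,.03,.035): print(z,'w8 ptr',f(onplane(w,(335+378/6,155+355/6),z)),'s8',f(onplane(s,(245+310/16,230+325/16),z)),'redtip s8',f(onplane(s,(245+290/16,230+348/16),z)),'redbase',f(onplane(s,(245+297/16,230+430/16),z)),'blue tip w8',f(onplane(w,(335+355/6,155+108/6),z)))
E
```

```text
w8 cam [-29.7  73.1] 0.24627049712803425
s8 cam [ 618.4 -148.4] 0.8993494826988746
w1 cam [19.  48.2] 0.37229688397670185
ptr (array([ 71. , -11.7]), np.float64(32.6), np.float64(1.8))
red back w1-w8 (array([ 85.3, -14.4]), np.float64(27.6), np.float64(1.0))
blue back w1-w8 (array([84.5, 16.3]), np.float64(29.8), np.float64(0.6))
blue tip w1-w8 (array([73.4, 14.5]), np.float64(15.9), np.float64(0.3))
0.02 w8 ptr [ 76.7 -17.6] s8 [63.5 -8.9] redtip s8 [ 67.  -12.8] redbase [ 81.5 -14.9] blue tip w8 [71.6 15.7]
0.025 w8 ptr [ 74.3 -15.6] s8 [66.7 -9.7] redtip s8 [ 70.1 -13.6] redbase [ 84.6 -15.6] blue tip w8 [69.4 17. ]
0.03 w8 ptr [ 72.  -13.6] s8 [ 69.8 -10.5] redtip s8 [ 73.3 -14.3] redbase [ 87.7 -16.4] blue tip w8 [67.2 18.2]
0.035 w8 ptr [ 69.6 -11.6] s8 [ 73.  -11.3] redtip s8 [ 76.4 -15.1] redbase [ 90.7 -17.2] blue tip w8 [64.9 19.5]
```

Call:
{"method": "drive_tool", "body": {
  "slide": [
    [0, 0, 0],
    [0, 0, 0],
    [0, 0, 0],
    [0, 0, 0],
    [0, 0, 0]
  ],
  "turn": [
    [0, 0, -0.08],
    [0, 0, -0.16],
    [0, 0, -0.22],
    [0, 0, -0.22],
    [0, 0, -0.22]
  ],
  "gripper": [0.1, 0.1, 0.1, 0.1, 0.1]
}}

```text
t: 8.3
eef_pos: [0.5686, 0.0058, 0.1041]
tool_rot: [0.692, 0.146, 0.692, -0.145]
contact_force: [0.2, -0.3, 2.3]
gripper_width: 0.286
```

```bash
python3 - <<'E'
from h import *
st()
E
```

```text
t 8.3 pos [0.5686 0.0058 0.1041] jawaz -0.414 ax [-0.     0.001 -1.   ] F [ 0.2 -0.3  2.3] T [-0.155  0.306 -0.118] g 0.286 q [-0.42  0.48  0.4   1.94 -0.26  0.76 -0.29] tau7 0.075
```

```bash
python3 - <<'E'
from h import *
w=dict(np.load('w8.npz'))
th=-.1336; Rz=np.array([[np.cos(th),-np.sin(th)],[np.sin(th),np.cos(th)]]); ctr=np.array([.6032,-.0005])
tcp=np.array([.5686,.0057,.1041]); az0=-.2
C=-w['R'].T@w['t']
def pred(dpos,az):
    Q=R_.from_euler('z',az-az0).as_matrix()
    C2=tcp+np.array(dpos)+Q@(C-tcp); R2=w['R']@Q.T
    d=dict(w); d['R']=R2; d['t']=-R2@C2
    P=np.array([*(ctr+Rz@[.071,-.015]),.03]); return (Rz.T@(C2[:2]-ctr)*1e3).round(),C2[2].round(3),proj(d,[P]).round(0)
for dp,az in [((-.011,-.085,.08),-.414),((0,0,.06),-1.1),((0,0,.08),-1.4),((0,0.,.08),-1.7),((-.011,-.085,.12),-.414)]: print(dp,az,pred(dp,az))
E
```

```text
(-0.011, -0.085, 0.08) -0.414 (array([-14., -15.]), np.float64(0.326), array([[345.,  75.]]))
(0, 0, 0.06) -1.1 (array([24., 42.]), np.float64(0.306), array([[340.,  95.]]))
(0, 0, 0.08) -1.4 (array([34., 22.]), np.float64(0.326), array([[307.,  74.]]))
(0, 0.0, 0.08) -1.7 (array([37.,  1.]), np.float64(0.326), array([[273.,  63.]]))
(-0.011, -0.085, 0.12) -0.414 (array([-14., -15.]), np.float64(0.366), array([[334.,  78.]]))
```

Call:
{"method": "drive_tool", "body": {
  "slide": [
    [0, 0, 0],
    [0, 0, 0],
    [0, 0, 0],
    [0, 0, 30],
    [0, 0, 70],
    [-5, -35, 80],
    [-11, -75, 80],
    [-11, -85, 80],
    [-11, -85, 80]
  ],
  "turn": [
    [0, 0, 0],
    [0, 0, 0],
    [0, 0, 0],
    [0, 0, 0],
    [0, 0, 0],
    [0, 0, 0],
    [0, 0, 0],
    [0, 0, 0],
    [0, 0, 0]
  ],
  "gripper": [0.9, 0.9, 0.9, 0.9, 0.9, 0.9, 0.9, 0.9, 0.9]
}}

```text
t: 9.2
eef_pos: [0.5573, -0.0816, 0.1844]
tool_rot: [0.692, 0.147, 0.692, -0.146]
contact_force: [-0.1, 0.6, 0.3]
gripper_width: 0.899
```

```bash
python3 - <<'E'
from h import *
st(); c=grab('wrist','w9'); grab('top','t9'); grab('scene','s9')
im=cv2.imread('pics/w9.png'); cv2.imwrite('pics/w9z.png',cv2.resize(im[25:115,295:395],None,fx=6,fy=6,interpolation=cv2.INTER_CUBIC))
s=cv2.imread('pics/s9.png')[225:270,235:300]; cv2.imwrite('pics/s9z.png',cv2.resize(s,None,fx=12,fy=12,interpolation=cv2.INTER_CUBIC))
E
```

```text
t 9.2 pos [ 0.5573 -0.0816  0.1844] jawaz -0.418 ax [ 0.     0.001 -1.   ] F [-0.1  0.6  0.3] T [-0.003  0.014 -0.029] g 0.899 q [-0.34  0.37  0.47  1.9  -0.21  0.92 -0.19] tau7 0.259
```

View pics/w9.png

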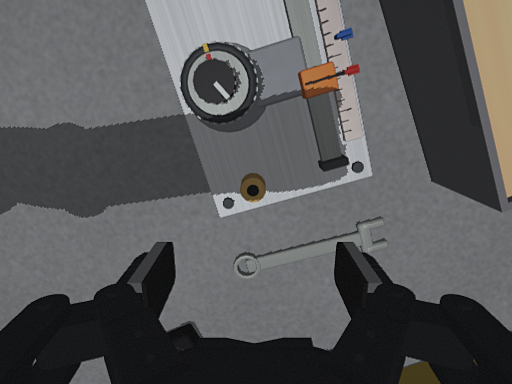

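View pics/w9z.png

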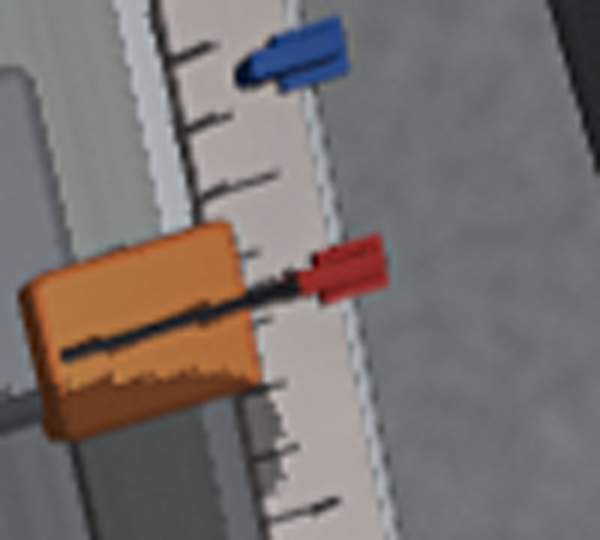

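View pics/s9z.png

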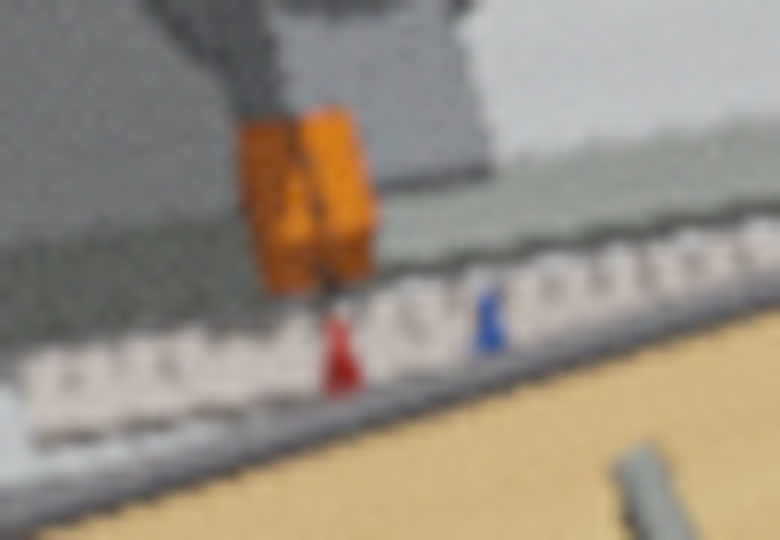

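```bash
python3 - <<'E'
from h import *
w=dict(np.load('w9.npz'))
th=-.1336; Rz=np.array([[np.cos(th),-np.sin(th)],[np.sin(th),np.cos(th)]]); ctr=np.array([.6032,-.0005])
f=lambda X:(Rz.T@(X[:2]-ctr)*1e3).round(2)
print(f(-w['R'].T@w['t']))
hsv=cv2.cvtColor(w['color'],cv2.COLOR_RGB2HSV)
m=((hsv[...,0]<6)|(hsv[...,0]>174))&(hsv[...,1]>150)&(hsv[...,2]>80); m[:, :330]=0; m[110:]=0
ys,xs=np.nonzero(m); print(len(xs),xs.mean(),ys.mean())
for z in (.02,.025,.03,.035,.04):
    print(z,'red',f(onplane(w,(xs.mean(),ys.mean()),z)),'ptr tip',f(onplane(w,(295+298/6,25+285/6),z)),'ptr mid',f(onplane(w,(295+265/6,25+295/6),z)), 'redback',f(onplane(w,(295+385/6,25+261/6),z)),'groove',f(onplane(w,(295+65/6,25+355/6),z+.01)))
E
```

```text
[-13.92 -17.67]
100 352.13 69.52
0.02 red [ 81.57 -14.67] ptr tip [ 74.4  -15.27] ptr mid [ 69.19 -15.26] redback [ 88.01 -15.63] groove [ 35.63 -15.2 ]
0.025 red [ 80.01 -14.72] ptr tip [ 72.96 -15.31] ptr mid [ 67.83 -15.3 ] redback [ 86.35 -15.67] groove [ 34.8  -15.24]
0.03 red [ 78.46 -14.77] ptr tip [ 71.52 -15.35] ptr mid [ 66.48 -15.34] redback [ 84.68 -15.7 ] groove [ 33.96 -15.28]
0.035 red [ 76.9  -14.82] ptr tip [ 70.08 -15.39] ptr mid [ 65.12 -15.38] redback [ 83.02 -15.73] groove [ 33.13 -15.32]
0.04 red [ 75.34 -14.87] ptr tip [ 68.64 -15.43] ptr mid [ 63.77 -15.42] redback [ 81.36 -15.77] groove [ 32.29 -15.37]
```

Call:
{"method": "drive_tool", "body": {
  "slide": [
    [2, 15, 0],
    [4, 35, 0],
    [8, 60, 0],
    [12, 80, 0],
    [12, 87, 0],
    [12, 87, 0],
    [12, 87, 0],
    [12, 87, 0],
    [12, 87, 0],
    [12, 87, 0]
  ],
  "turn": [
    [0, 0, 0.14],
    [0, 0, 0.28],
    [0, 0, 0.42],
    [0, 0, 0.56],
    [0, 0, 0.7],
    [0, 0, 0.84],
    [0, 0, 0.98],
    [0, 0, 1.12],
    [0, 0, 1.26],
    [0, 0, 1.4]
  ],
  "gripper": [1, 1, 1, 1, 1, 1, 1, 1, 1, 1],
  "squeeze": 100
}}

```text
t: 10.35
eef_pos: [0.5697, 0.0117, 0.1834]
tool_rot: [0.62, -0.337, 0.622, 0.339]
contact_force: [-0.9, -0.2, -0.4]
gripper_width: 1.0
```

```bash
python3 - <<'E'
from h import *
st()
E
```

```text
t 10.35 pos [0.5697 0.0117 0.1834] jawaz 0.997 ax [-0.003  0.    -1.   ] F [-0.9 -0.2 -0.4] T [ 0.003 -0.015  0.067] g 1.0 q [-0.24  0.36  0.14  1.87 -0.06  0.92  0.92] tau7 -1.696
```

Call:
{"method": "drive_tool", "body": {
  "slide": [
    [-0.5, -6, 0],
    [-0.5, -6, 0],
    [-0.5, -6, 0]
  ],
  "turn": [
    [0, 0, 0],
    [0, 0, 0],
    [0, 0, 0]
  ],
  "gripper": [1, 1, 1]
}}

```text
t: 10.65
eef_pos: [0.5692, 0.006, 0.1833]
tool_rot: [0.621, -0.337, 0.622, 0.338]
contact_force: [-0.5, 0.2, -0.8]
gripper_width: 1.004
```

```bash
python3 - <<'E'
from h import *
st()
E
```

```text
t 10.65 pos [0.5692 0.006  0.1833] jawaz 0.994 ax [-0.003  0.    -1.   ] F [-0.5  0.2 -0.8] T [ 0.014  0.029 -0.039] g 1.004 q [-0.23  0.36  0.14  1.87 -0.06  0.92  0.93] tau7 0.001
```

Aligned over the axis. Next I descend to the ring.

Call:
{"method": "drive_tool", "body": {
  "slide": [
    [0, -0.3, -40],
    [0, -0.3, -75],
    [0, -0.3, -100],
    [0, -0.3, -115],
    [0, -0.3, -115],
    [0, -0.3, -115]
  ],
  "turn": [
    [0, -0.002, 0],
    [0, -0.002, 0],
    [0, -0.002, 0],
    [0, -0.002, 0],
    [0, -0.002, 0],
    [0, -0.002, 0]
  ],
  "gripper": [1, 1, 1, 1, 1, 1]
}}

```text
t: 11.25
eef_pos: [0.5699, 0.0058, 0.0689]
tool_rot: [0.622, -0.337, 0.622, 0.337]
contact_force: [0.6, 0.5, -0.1]
gripper_width: 1.0
```

```bash
python3 - <<'E'
from h import *
st()
E
```

```text
t 11.25 pos [0.5699 0.0058 0.0689] jawaz 0.994 ax [-0.  0. -1.] F [ 0.6  0.5 -0.1] T [ 0.015 -0.067 -0.009] g 1.0 q [-0.21  0.51  0.11  1.94 -0.09  0.69  0.95] tau7 -0.007
```

Call:
{"method": "drive_tool", "body": {
  "slide": [
    [-0.5, 0, 0],
    [-0.5, 0, 0],
    [-0.5, 0, 0],
    [-0.5, 0, 0],
    [-0.5, 0, 0],
    [-0.5, 0, 0]
  ],
  "turn": [
    [0, 0, 0],
    [0, 0, 0],
    [0, 0, 0],
    [0, 0, 0],
    [0, 0, 0],
    [0, 0, 0]
  ],
  "gripper": [0.7, 0.55, 0.4, 0.4, 0.4, 0.4],
  "squeeze": 110
}}

```text
t: 11.85
eef_pos: [0.5699, 0.0052, 0.0709]
tool_rot: [0.622, -0.337, 0.621, 0.337]
contact_force: [-4.8, -1.1, 13.0]
gripper_width: 0.6
```

```bash
python3 - <<'E'
from h import *
st();c=grab('wrist','w10'); im=cv2.imread('pics/w10.png'); cv2.imwrite('pics/w10z.png',cv2.resize(im[180:384,130:400],None,fx=2.5,fy=2.5))
E
```

```text
t 11.85 pos [0.5699 0.0052 0.0709] jawaz 0.993 ax [ 0.001  0.    -1.   ] F [-4.8 -1.1 13. ] T [-0.172  0.796  0.017] g 0.6 q [-0.21  0.51  0.12  1.94 -0.09  0.69  0.95] tau7 -0.01
```

View pics/w10z.png

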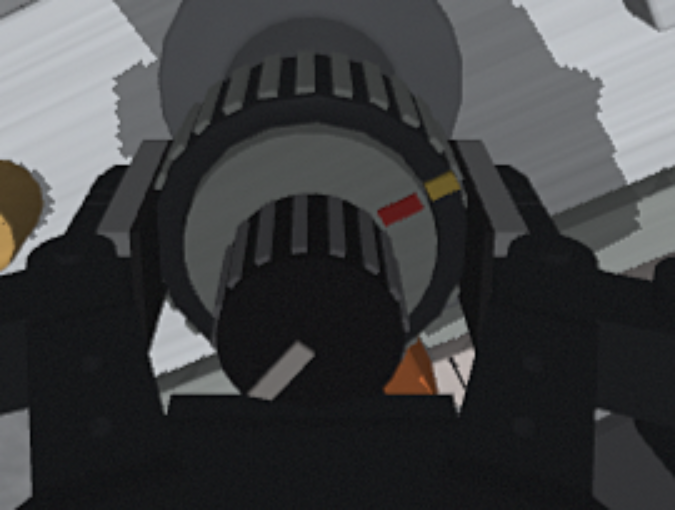

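Call:
{"method": "drive_tool", "body": {
  "slide": [
    [0, 0, -0.3],
    [0, 0, -0.6],
    [0, 0, -0.9],
    [0, 0, -1.2],
    [0, 0, -1.5],
    [0, 0, -1.8],
    [0, 0, -2.1],
    [0, 0, -2.4]
  ],
  "turn": [
    [0, 0, -0.1],
    [0, 0, -0.2],
    [0, 0, -0.3],
    [0, 0, -0.4],
    [0, 0, -0.5],
    [0, 0, -0.6],
    [0, 0, -0.7],
    [0, 0, -0.8]
  ],
  "gripper": [0.4, 0.4, 0.4, 0.4, 0.4, 0.4, 0.4, 0.4]
}}

```text
t: 12.7
eef_pos: [0.5692, 0.0046, 0.069]
tool_rot: [0.704, -0.067, 0.704, 0.066]
contact_force: [-3.6, -2.7, 0.5]
gripper_width: 0.599
```

```bash
python3 - <<'E'
from h import *
st()
E
```

```text
t 12.7 pos [0.5692 0.0046 0.069 ] jawaz 0.188 ax [ 0.    -0.001 -1.   ] F [-3.6 -2.7  0.5] T [-0.383  0.358  0.13 ] g 0.599 q [-0.37  0.53  0.33  1.96 -0.25  0.69  0.3 ] tau7 0.908
```

Call:
{"method": "drive_tool", "body": {
  "slide": [
    [0, 0, -0.3],
    [0, 0, -0.6],
    [0, 0, -0.9]
  ],
  "turn": [
    [0, 0, -0.1],
    [0, 0, -0.2],
    [0, 0, -0.3]
  ],
  "gripper": [0.4, 0.4, 0.4]
}}

```text
t: 13.0
eef_pos: [0.5687, 0.0044, 0.0682]
tool_rot: [0.706, 0.04, 0.706, -0.041]
contact_force: [-2.5, -0.7, -3.0]
gripper_width: 0.603
```

```bash
python3 - <<'E'
from h import *
st()
E
```

```text
t 13.0 pos [0.5687 0.0044 0.0682] jawaz -0.115 ax [-0.    -0.001 -1.   ] F [-2.5 -0.7 -3. ] T [-0.253 -0.218  0.1  ] g 0.603 q [-0.43  0.54  0.41  1.96 -0.32  0.7   0.06] tau7 0.885
```

Call:
{"method": "drive_tool", "body": {
  "slide": [
    [0, 0, -0.3],
    [0, 0, -0.6]
  ],
  "turn": [
    [0, 0, -0.1],
    [0, 0, -0.2]
  ],
  "gripper": [0.4, 0.4]
}}

```text
t: 13.2
eef_pos: [0.5684, 0.0044, 0.0676]
tool_rot: [0.698, 0.112, 0.698, -0.113]
contact_force: [-0.8, -0.3, -3.7]
gripper_width: 0.601
```

```bash
python3 - <<'E'
from h import *
st()
E
```

```text
t 13.2 pos [0.5684 0.0044 0.0676] jawaz -0.319 ax [-0.    -0.001 -1.   ] F [-0.8 -0.3 -3.7] T [-0.251 -0.398  0.202] g 0.601 q [-0.47  0.55  0.46  1.97 -0.37  0.7  -0.1 ] tau7 0.855
```

Call:
{"method": "drive_tool", "body": {
  "slide": [
    [0, 0, -0.3],
    [0, 0, -0.6]
  ],
  "turn": [
    [0, 0, -0.1],
    [0, 0, -0.2]
  ],
  "gripper": [0.4, 0.4]
}}

```text
t: 13.4
eef_pos: [0.5682, 0.0045, 0.067]
tool_rot: [0.683, 0.182, 0.683, -0.183]
contact_force: [-1.1, -0.3, -3.8]
gripper_width: 0.605
```

```bash
python3 - <<'E'
from h import *
st()
E
```

```text
t 13.4 pos [0.5682 0.0045 0.067 ] jawaz -0.522 ax [-0.001 -0.001 -1.   ] F [-1.1 -0.3 -3.8] T [-0.303 -0.332  0.164] g 0.605 q [-0.51  0.57  0.51  1.97 -0.41  0.71 -0.26] tau7 0.847
```

Call:
{"method": "drive_tool", "body": {
  "slide": [
    [0, 0, -0.3],
    [0, 0, -0.6]
  ],
  "turn": [
    [0, 0, -0.1],
    [0, 0, -0.2]
  ],
  "gripper": [0.4, 0.4]
}}

```text
t: 13.6
eef_pos: [0.5679, 0.0046, 0.0667]
tool_rot: [0.661, 0.251, 0.661, -0.251]
contact_force: [-1.5, -0.2, -1.0]
gripper_width: 0.599
```

```bash
python3 - <<'E'
from h import *
st()
E
```

```text
t 13.6 pos [0.5679 0.0046 0.0667] jawaz -0.726 ax [-0.001 -0.001 -1.   ] F [-1.5 -0.2 -1. ] T [-0.422  0.011  0.337] g 0.599 q [-0.55  0.58  0.57  1.97 -0.46  0.72 -0.42] tau7 0.703
```

Call:
{"method": "drive_tool", "body": {
  "slide": [
    [0, 0, -0.2],
    [0, 0, -0.5]
  ],
  "turn": [
    [0, 0, -0.1],
    [0, 0, -0.2]
  ],
  "gripper": [0.4, 0.4]
}}

```text
t: 13.8
eef_pos: [0.5677, 0.0048, 0.0664]
tool_rot: [0.632, 0.316, 0.633, -0.317]
contact_force: [-1.6, -0.2, -1.4]
gripper_width: 0.599
```

```bash
python3 - <<'E'
from h import *
st()
for i in range(4):
    bot.read_camera('wrist'); o=bot.get_obs(); print(o['torque'].round(3),o['joint_torque'][6].round(3))
st()
E
```

```text
t 13.8 pos [0.5677 0.0048 0.0664] jawaz -0.928 ax [-0.001 -0.001 -1.   ] F [-1.6 -0.2 -1.4] T [-0.486  0.087  0.408] g 0.599 q [-0.58  0.6   0.62  1.98 -0.51  0.73 -0.58] tau7 0.553
[-0.386  0.119  0.37 ] -0.13
[-0.494  0.065  0.391] -1.223
[-0.438  0.072  0.465] -0.729
[-0.491  0.084  0.408] -0.491
t 14.0 pos [0.5677 0.0048 0.0663] jawaz -0.922 ax [-0.001 -0.001 -1.   ] F [-2.3 -0.1  0. ] T [-0.491  0.084  0.408] g 0.604 q [-0.58  0.6   0.62  1.98 -0.51  0.73 -0.58] tau7 -0.491
```

Call:
{"method": "drive_tool", "body": {
  "slide": [
    [0, 0, -0.2],
    [0, 0, -0.4],
    [0, 0, -0.6]
  ],
  "turn": [
    [0, 0, -0.1],
    [0, 0, -0.2],
    [0, 0, -0.3]
  ],
  "gripper": [0.4, 0.4, 0.4]
}}

```text
t: 14.3
eef_pos: [0.5675, 0.0051, 0.0659]
tool_rot: [0.579, 0.405, 0.58, -0.406]
contact_force: [-2.2, 0.0, 0.5]
gripper_width: 0.599
```

```bash
python3 - <<'E'
from h import *
st()
for i in range(3):
    bot.read_camera('wrist'); o=bot.get_obs(); print(o['torque'].round(3),o['joint_torque'][6].round(3))
c=grab('wrist','w11'); im=cv2.imread('pics/w11.png'); cv2.imwrite('pics/w11z.png',cv2.resize(im[180:384,130:400],None,fx=2.5,fy=2.5))
st()
E
```

```text
t 14.3 pos [0.5675 0.0051 0.0659] jawaz -1.222 ax [-0.002  0.    -1.   ] F [-2.2  0.   0.5] T [-0.495  0.311  0.651] g 0.599 q [-0.63  0.62  0.7   1.98 -0.58  0.75 -0.81] tau7 0.398
[-0.221  0.427  0.631] -0.322
[-0.45   0.375  0.543] -1.393
[-0.406  0.311  0.587] -0.893
t 14.5 pos [0.5675 0.0051 0.0658] jawaz -1.217 ax [-0.002 -0.    -1.   ] F [-3.2  1.2  1. ] T [-0.418  0.424  0.584] g 0.601 q [-0.63  0.62  0.69  1.98 -0.58  0.75 -0.81] tau7 -0.657
```

View pics/w11z.png

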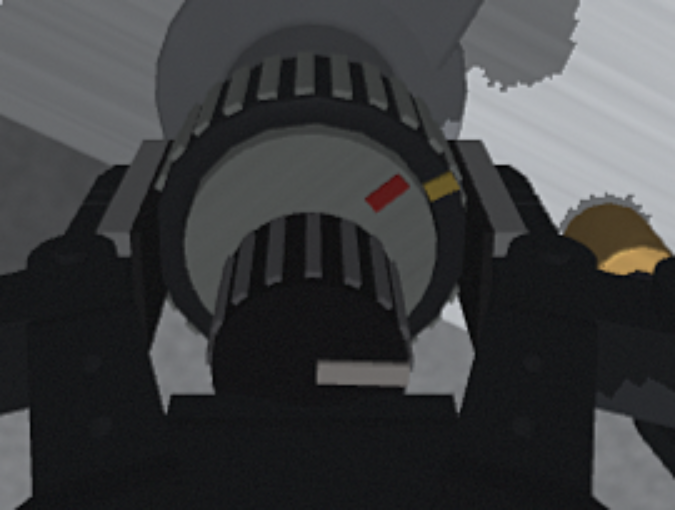

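Call:
{"method": "drive_tool", "body": {
  "slide": [
    [0, 0, -0.2],
    [0, 0, -0.4],
    [0, 0, -0.6],
    [0, 0, -0.8],
    [0, 0, -1],
    [0, 0, -1]
  ],
  "turn": [
    [0, 0, -0.1],
    [0, 0, -0.2],
    [0, 0, -0.3],
    [0, 0, -0.4],
    [0, 0, -0.5],
    [0, 0, -0.5]
  ],
  "gripper": [0.4, 0.4, 0.4, 0.4, 0.4, 0.4]
}}

```text
t: 15.1
eef_pos: [0.5674, 0.0056, 0.065]
tool_rot: [-0.462, -0.534, -0.464, 0.535]
contact_force: [-3.6, 1.9, 5.0]
gripper_width: 0.599
```

```bash
python3 - <<'E'
from h import *
st()
for i in range(4):
    bot.read_camera('wrist'); o=bot.get_obs(); print(o['torque'].round(3),o['joint_torque'][6].round(3))
c=grab('wrist','w12'); im=cv2.imread('pics/w12.png'); cv2.imwrite('pics/w12z.png',cv2.resize(im[180:384,130:400],None,fx=2.5,fy=2.5))
st()
E
```

```text
t 15.1 pos [0.5674 0.0056 0.065 ] jawaz -1.715 ax [-0.002  0.001 -1.   ] F [-3.6  1.9  5. ] T [-0.273  0.797  0.898] g 0.599 q [-0.72  0.67  0.82  1.98 -0.7   0.79 -1.2 ] tau7 -1.624
[-0.291  0.795  0.887] -1.127
[-0.233  0.762  0.851] -1.009
[-0.251  0.769  0.963] -0.918
[-0.237  0.816  0.891] -0.842
t 15.35 pos [0.5674 0.0056 0.065 ] jawaz -1.714 ax [-0.002  0.002 -1.   ] F [-3.7  2.3  5.2] T [-0.157  0.853  0.881] g 0.603 q [-0.71  0.67  0.82  1.98 -0.7   0.79 -1.2 ] tau7 -0.883
```

View pics/w12z.png

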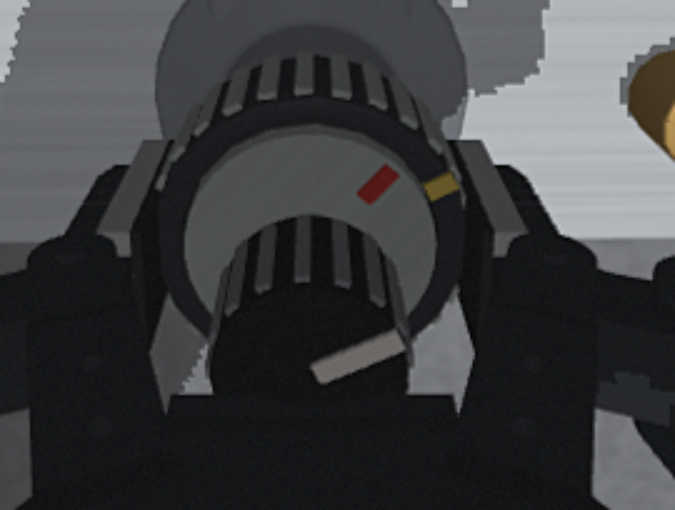

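Call:
{"method": "drive_tool", "body": {
  "slide": [
    [0, 0, -0.1],
    [0, 0, -0.2],
    [0, 0, -0.4],
    [0, 0, -0.4]
  ],
  "turn": [
    [0, 0, -0.08],
    [0, 0, -0.16],
    [0, 0, -0.23],
    [0, 0, -0.23]
  ],
  "gripper": [0.4, 0.4, 0.4, 0.4]
}}

```text
t: 15.75
eef_pos: [0.5674, 0.006, 0.0647]
tool_rot: [-0.398, -0.583, -0.4, 0.584]
contact_force: [-2.7, 2.4, 4.6]
gripper_width: 0.597
```

```bash
python3 - <<'E'
from h import *
st()
for i in range(6):
    bot.read_camera('wrist'); o=bot.get_obs(); print(o['torque'].round(3),o['joint_torque'][6].round(3))
c=grab('wrist','w13'); im=cv2.imread('pics/w13.png'); cv2.imwrite('pics/w13z.png',cv2.resize(im[180:384,130:400],None,fx=2.5,fy=2.5))
st()
E
```

```text
t 15.75 pos [0.5674 0.006  0.0647] jawaz -1.942 ax [-0.002  0.002 -1.   ] F [-2.7  2.4  4.6] T [-0.265  0.822  1.009] g 0.597 q [-0.75  0.7   0.88  1.99 -0.75  0.82 -1.38] tau7 -1.541
[-0.282  0.853  1.052] -1.217
[-0.288  0.903  1.039] -1.064
[-0.289  0.85   1.061] -1.014
[-0.268  0.87   1.01 ] -1.003
[-0.241  0.887  1.009] -1.003
[-0.165  0.866  1.027] -1.007
t 16.1 pos [0.5674 0.0059 0.0646] jawaz -1.943 ax [-0.002  0.003 -1.   ] F [-3.5  2.8  5.1] T [-0.166  0.946  1.049] g 0.603 q [-0.75  0.7   0.87  1.99 -0.75  0.82 -1.38] tau7 -1.011
```

View pics/w13z.png

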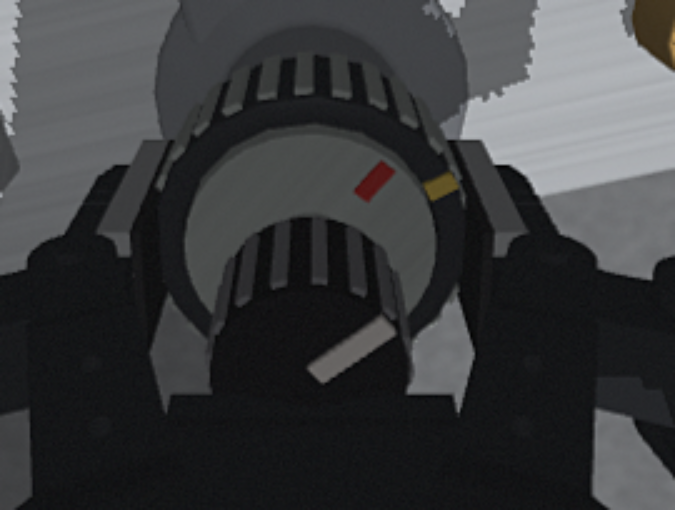

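Call:
{"method": "drive_tool", "body": {
  "slide": [
    [0, 0, 0],
    [0, 0, 0],
    [0, 0, 0],
    [0, 0, 0],
    [0, 0, 30],
    [0, 0, 70],
    [0, 0, 110],
    [0, 0, 120],
    [0, 0, 120]
  ],
  "turn": [
    [0, 0, 0],
    [0, 0, 0],
    [0, 0, 0],
    [0, 0, 0],
    [0, 0, 0],
    [0, 0, 0],
    [0, 0, 0],
    [0, 0, 0],
    [0, 0, 0]
  ],
  "gripper": [1, 1, 1, 1, 1, 1, 1, 1, 1]
}}

```text
t: 17.0
eef_pos: [0.5685, 0.0059, 0.1861]
tool_rot: [0.398, 0.585, 0.4, -0.583]
contact_force: [0.4, -0.4, -0.1]
gripper_width: 1.0
```

```bash
python3 - <<'E'
from h import *
st(); c=grab('wrist','w14'); grab('top','t14'); s=grab('scene','s14')
im=cv2.imread('pics/s14.png')[180:275,200:325]; cv2.imwrite('pics/s14z.png',cv2.resize(im,None,fx=6,fy=6,interpolation=cv2.INTER_CUBIC))
E
```

```text
t 17.0 pos [0.5685 0.0059 0.1861] jawaz -1.943 ax [ 0.002  0.004 -1.   ] F [ 0.4 -0.4 -0.1] T [-0.012  0.036  0.024] g 1.0 q [-0.88  0.56  1.06  1.91 -0.58  1.02 -1.51] tau7 -0.14
```

View pics/w14.png

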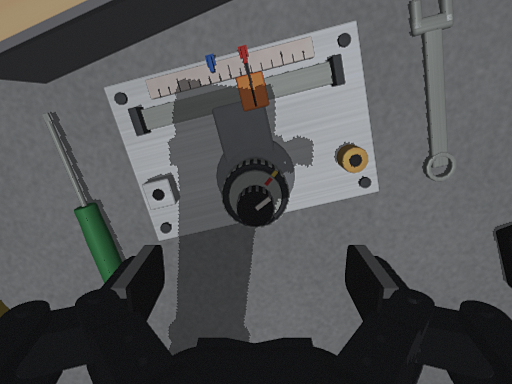

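View pics/s14z.png

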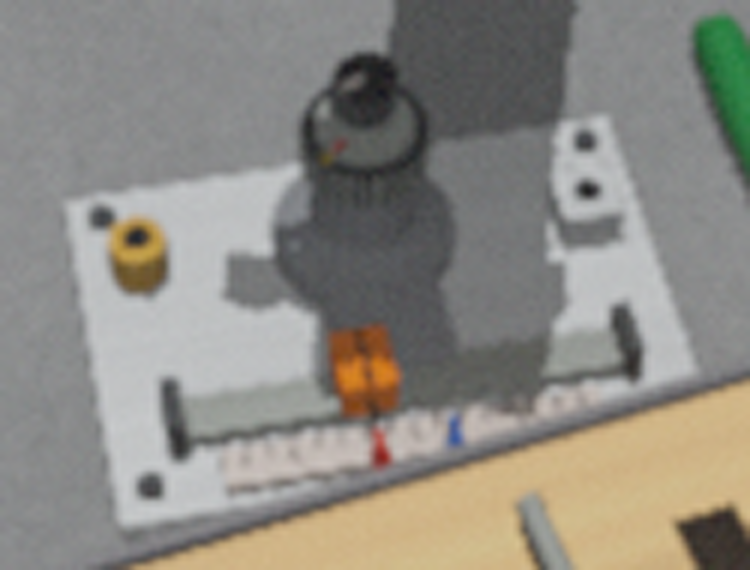

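```bash
python3 - <<'E'
from h import *
w=dict(np.load('w14.npz'))
th=-.1336; Rz=np.array([[np.cos(th),-np.sin(th)],[np.sin(th),np.cos(th)]]); ctr=np.array([.6032,-.0005])
print(Rz.T@((-w['R'].T@w['t'])[:2]-ctr)*1e3)
im=cv2.imread('pics/w14.png'); cv2.imwrite('pics/w14z.png',cv2.resize(im[35:125,200:300],None,fx=6,fy=6,interpolation=cv2.INTER_CUBIC))
cv2.imwrite('pics/w14k.png',cv2.resize(im[145:235,210:300],None,fx=6,fy=6,interpolation=cv2.INTER_CUBIC))
E
```

```text
[ 34.92682646 -15.78339973]
```

View pics/w14z.png

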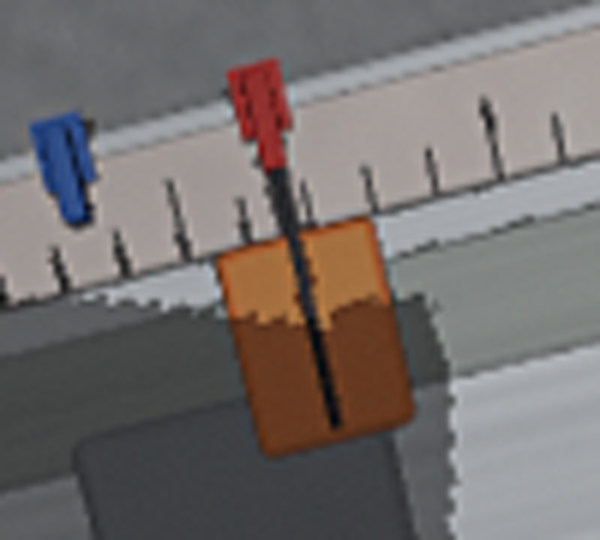

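View pics/w14k.png

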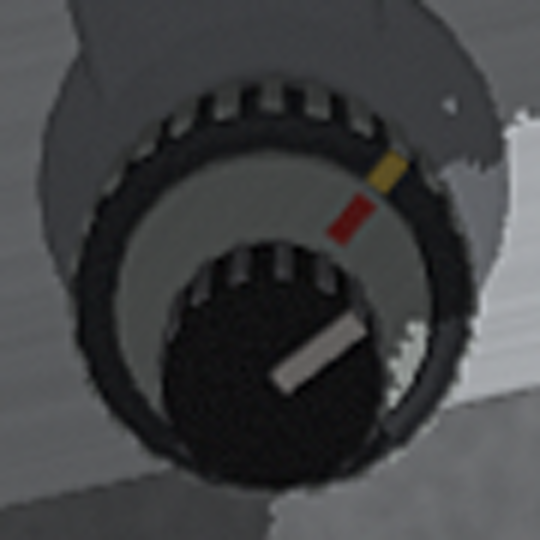

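The pointer runs straight into the red tab: the tip is at zoom (278,170) and the tab spans x 250–290. The sleeve has sprung back in line with the core, and nothing is touching the fixture. Handing in.

```bash
python3 - <<'E'
from h import *
print(bot.hand_in())
E
```

```text
the job is handed in; nothing more can be done
None
```

The job is handed in, finished at about 17 s of the 72 s allowed; hand-in gave no verdict.

- **Slackening:** I turned the lock ring 1.65 rad counter-clockwise, then let go of it.
- **Adjusting:** I turned the knob about 1.1 rad clockwise, which brought the stop's pointer to the red tab.
- **Tightening:** I regripped the ring and turned it clockwise until it bit and the torque climbed at about 0.6 N m per rad. I stopped at a wrist reading of about 1.03 N m; the last-joint torque read about 1.0 N m. Then I released it and lifted clear.

**Last checks:**
- Just before tightening, a view from directly above the pointer put it 0.1 to 0.6 mm from the tab, depending on which point of the tab I measured.
- A similar view after the release looked the same, but I did not measure it again.
- The ring did not slip in the jaws, and the sleeve sprang back in line with the core.
- The loose things in view after the release (block, bushing, driver, spanner) looked undisturbed. I did not check the bins or the fan again.

**Disagreements and doubts:**
- An earlier angled view suggested the pointer was nearly lined up when it was still about 3 mm short. I trusted the scene camera and the overhead view instead.
- The 1.03 N m may include roughly 0.13 N m of running friction. The true tightening torque is therefore about 0.9 to 1.03 N m, still within 0.8 to 1.2.
- After each clockwise knob turn the wrist torque read about −0.12 N m, the opposite sign to what I expected. I took it as leftover twist held by friction and did not look further.

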